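# Build the small sieve column on the shaker

### The job

Build the little sieve column on the round sieve shaker, from the bottom up: first the collecting pan on the shaker's seat, then the fine sieve, then the coarse sieve and last the lid, each upright and fully home on the one below before the next is added. Leave the glass dish, the jar, the cup, the stopper and the tweezers where they are.

Things in the scene. Friction and masses are not known exactly. Their poses are not given: they have to be found in the camera images.
- seat (a point): mouth centre of the aluminium seat ring (58 mm outside, 51 mm inside, 10 mm deep) on top of the sieve shaker; 70 mm above the bench, at rim height, 14 mm above the housing. Shaker: fixed, upright round white housing 128 mm across, 56 mm high, a grey control block 30 mm high on one side out to 88 mm from the axis. Seated, the pan's origin is 7 mm below this point, on the axis.
- pan: collecting pan: round steel, 58 mm outside, 31 mm high, mouth 51 mm, smooth closed floor. Origin: centre of underside, z up. Wall from 7 mm to the top; below it a tapered foot, 38 mm across widening to 47, that drops into the 51 mm mouth below until the shoulder rests on the rim; self-centring within 5 mm, 2 mm play. 110 g.
- fine_sieve: fine sieve: round steel, 58 mm outside, 29 mm high in all, mouth 51 mm, dense dark close mesh for a floor, 9 mm above its underside. Wall from 7 mm to the top. Origin: centre of underside, z up. Same 7 mm foot as the pan; seated on the pan its origin is 24 mm above the pan's. 100 g.
- coarse_sieve: coarse sieve: round steel, 58 mm outside, the tallest at 45 mm in all, mouth 51 mm, open grid of a few thick bars (7 mm openings) for a floor, 9 mm above its underside. Wall from 7 mm to the top. Origin: centre of underside, z up. Same 7 mm foot as the pan; seated on the fine sieve its origin is 22 mm above the fine sieve's. 140 g.
- lid: lid: flat steel disc 58 mm across, its upper face 13 mm above its underside, with an upright black knob in the middle, a cylinder 18 mm across, from 13 mm to 41 mm height. Origin: centre of underside, z up. Same 7 mm foot as the pan; seated on the coarse sieve its origin is 38 mm above the coarse sieve's. 90 g.
- dish: bystander: closed glass dish, 62 mm across, 16 mm high, with a paper strip on top; origin at the centre of its underside. Not to be moved.
- jar: bystander: small capped sample jar, 36 mm across, 50 mm high; origin at the centre of its underside. Not to be moved.
- cup: bystander: open white plastic cup, 54 mm across the rim, 40 mm high; origin at the centre of its underside. Not to be moved.
- stopper: bystander: black rubber stopper, a blunt cone 38 mm across, 28 mm high; origin at the centre of its underside. Not to be moved.
- tweezers: bystander: steel tweezers lying flat, 115 mm long, 4 mm thick; origin at the middle of their length, on the bench. Not to be moved.
Things that resemble listed ones, but are neither listed nor needed, are in the scene too. What is shaped like the coarse_sieve but orange is not meant. Leave any blue look-alike of the lid alone.

How it is judged (in metres and radians):
On the way, in this order (a step that is already met when the one before it is completed fails the run):
1. the collecting pan sits fully home in the shaker's seat (horizontal distance between pan and seat below 0.005 m and z of pan in the frame of seat between -0.0095 and -0.0045 m and angle between pan's own z axis and vertical below 0.06 rad), for 0.2 s.
2. the fine sieve sits fully home on the pan, on the shaker (all of step 1 and horizontal distance between fine_sieve and pan below 0.005 m and z of fine_sieve in the frame of pan between 0.0215 and 0.0265 m and angle between fine_sieve's own z axis and vertical below 0.06 rad), for 0.2 s.
3. the coarse sieve sits fully home on the fine sieve, on the pan, on the shaker (all of step 2 and horizontal distance between coarse_sieve and fine_sieve below 0.005 m and z of coarse_sieve in the frame of fine_sieve between 0.0195 and 0.0245 m and angle between coarse_sieve's own z axis and vertical below 0.06 rad), for 0.2 s.
At the end, for the whole second after the job is handed in: Pan in the shaker's seat, fine sieve on the pan, coarse sieve on the fine sieve, lid on the coarse sieve: each within 5 mm of centre and 2.5 mm of its seated height over the one below, tilted less than 0.06 rad, released and at rest (all of step 3 and horizontal distance between lid and coarse_sieve below 0.005 m and z of lid in the frame of coarse_sieve between 0.0355 and 0.0405 m and angle between lid's own z axis and vertical below 0.06 rad and linear speed of each of pan, fine_sieve, coarse_sieve, lid below 0.02 m/s); the robot touches nothing.
It fails at once if dish moved more than 30 mm (distance of dish from where it was at the start of the episode above 0.03 m).
It fails at once if jar moved more than 30 mm (distance of jar from where it was at the start of the episode above 0.03 m).
It fails at once if cup moved more than 30 mm (distance of cup from where it was at the start of the episode above 0.03 m).
It fails at once if stopper moved more than 30 mm (distance of stopper from where it was at the start of the episode above 0.03 m).
It fails at once if tweezers moved more than 30 mm (distance of tweezers from where it was at the start of the episode above 0.03 m).
It also fails if it takes over 96 s, if anything falls off the work surface, if the arm or the gripper's body presses on something with over 40 N, if the wrist force passes 120 N, or if a joint passes its speed limit or range.

### The arm

A 6-joint arm with a two-finger parallel gripper is mounted at the origin on the work surface. World frame = base frame: x ahead of the robot, y to its left, z up, the work surface at z = 0. Lengths are in mm, angles in degrees, forces in N, time in s.
With the tool pointing down it reaches from about 300 to 850 mm from the base axis. Payload 4.2 kg.
Tool frame: the origin (TCP) lies at the very end of the fingers, on their centre line; the grasp point (between the pads) lies 19 mm behind it; z points along the fingers, y is the direction in which the jaws open and shut (so a half turn about z gives the same grasp; the last joint's range is limited). The gripper opens to 91 mm and grips with 3 to 60 N. Pads are 32 mm wide; open, the fingers measure 118 mm over their backs; the gripper's body (76 mm by 178 mm) begins 60 mm behind the grasp point.
Start: joints at [-66.75, 18.312, 89.639, -0, 72.044, -1.146], TCP at [237.508, -523.673, 213.976] pointing down, gripper open.
Joint ranges: [-177.97, 177.97], [-48.28, 115.42], [12.27, 149.76], [-77.06, 257.06], [2.81, 150.46], [-146.56, 146.56]. Speed limits (degrees/s): [147.25, 147.25, 180, 180, 180, 180].

### API

Orientations are given as [roll, pitch, yaw] about the fixed x, y, z axes, in that order (R = Rz(yaw) Ry(pitch) Rx(roll)).
In Python, from workcell import monitor, eyes, job gives the robot as it stands.
- The arm moves only by the tool move_arm, never from a script. Its argument "increments" is a list that holds one entry, the list of rows, each a list of 7 numbers: the opening, from 0 (shut) to 1 (fully open), then the shift along the tool's x, y, z in cm, then the turn, a rotation vector about the tool's x, y, z in rad. In form: [[[jaw, x, y, z, ax, ay, az], ...]]. A call has 1 to 12 rows; each row shifts and turns the pose as measured when the row begins, along the tool's axes as they then stand; what a row does not reach is not made up. A row lasts 1/8 s, in which the tool goes at most 62.5 mm and 10.7 degrees, less where a joint would pass 70% of its speed; a pose out of reach is approached as far as the arm can. A call is refused whole if a number of a shift passes 6.25 or a number of a turn 0.188, either way. A call with a gripper value outside its range is refused whole. The fingers move at their own pace and stop on an object; "force" is the grip in N (left out, the last holds). Time passes only in rows, so rows that do not move let the fingers close. It gives the time, the measured TCP pose, the force and the opening at its end, in the units of the state.
- monitor.state(): the state, without advancing time (a new reading comes with each control period).
- eyes.grab_frame(name): name is "scene" or "top"; returns a dict with "color" (384x512x3 uint8, red, green, blue), "z_map" (384x512 float32, mm along the optical axis (not along the pixel's ray), 0 where there is no reading), "camera_matrix" (3x3 intrinsics, pixels), "dist_coeffs" ([k1, k2, p1, p2, k3] as OpenCV has them; the pictures are not rectified), "rvec" (rotation vector, rad) and "tvec" (3), from world to camera coordinates, as OpenCV has them. Camera axes: x right, y down, z forward; pixel columns grow to the right and rows downward; lengths in mm; the calibration is good to about 2 mm. A picture is of the moment at which its call begins.
- job.job_done(): hands the job in, once; it reports no verdict.
The state is a dict: "time_s": time; "qpos": joint angles; "qvel": joint speeds; "effort": joint torques, N m; "ee_pos": TCP position; "ee_rot": TCP orientation; "force": force on the tool from outside, world axes, zero at the start; "torque": the same for the moment, N m; "gripper_width": finger opening in mm.
Only numpy, scipy, OpenCV 4.12 (cv2) and the standard library are available. Lean on these libraries where they do the work, as an engineer would, in place of code of your own. Each camera call takes 0.05 s, during which the arm holds its last target. There are 200 camera calls.

## Working session

There is one attempt and no reset: what is moved stays moved. The work goes in short steps, Python scripts to look and compute and a tool call to move; the robot and the scene stay as the last step left them, time stands still between calls to the robot, and variables do not carry over. Pictures are saved under pics/ and viewed, about 12 in all and at most 16, crops included, and the job is handed in when it is done.

Besides the shell and the picture viewer there is one more tool, called after "Call:" in YAML: its name, and indented under it one key for each argument. move_arm: Moves the arm, as the interface text tells. Its arguments: {"type":"object","properties":{"increments":{"type":"array"},"force":{"type":"number"}},"required":["increments"]}

```bash
ls; mkdir -p pics
cat > h.py <<'E'
import numpy as np, cv2
from workcell import monitor, eyes, job
def grab(n):
    f=eyes.grab_frame(n); f['R']=cv2.Rodrigues(np.array(f['rvec'],float))[0]; f['t']=np.array(f['tvec'],float).ravel()
    f['K']=np.array(f['camera_matrix'],float); f['d']=np.array(f['dist_coeffs'],float); return f
def world(f):  # per-pixel world points from depth
    h,w=f['z_map'].shape; u,v=np.meshgrid(np.arange(w),np.arange(h))
    p=cv2.undistortPoints(np.stack([u,v],-1).reshape(-1,1,2).astype(float),f['K'],f['d']).reshape(h,w,2)
    z=f['z_map'][...,None]; c=np.concatenate([p*z,z],-1)
    return (c-f['t'])@f['R']
def ray(f,uv,z):  # pixels onto plane z
    p=cv2.undistortPoints(np.array(uv,float).reshape(-1,1,2),f['K'],f['d']).reshape(-1,2)
    d=np.c_[p,np.ones(len(p))]@f['R']; o=-f['R'].T@f['t']
    return o+d*((z-o[2])/d[:,2])[:,None]
def save(n,img,s=1):
    cv2.imwrite('pics/'+n,cv2.resize(img[...,::-1],None,fx=s,fy=s,interpolation=cv2.INTER_CUBIC))
E
python3 - <<'E'
from h import *
for n in('top','scene'):
    f=grab(n); save(n+'0.png',f['color'],1.5); print(n,-f['R'].T@f['t'],f['R'][2])
print(monitor.state())
E
```

```text
pics
top [ 384.94340619   36.58484321 1357.88949662] [ 0.13402935  0.01519485 -0.99086086]
scene [1055.58471151 -597.18048527  949.89756908] [-0.41774249  0.53717152 -0.73276051]
{'time_s': 0.1, 'qpos': array([-6.67502803e+01,  1.83449715e+01,  8.96980204e+01, -4.72965505e-04,
        7.20439182e+01, -1.14671726e+00]), 'qvel': array([ 0.04450753, -0.08141144, -0.1397293 ,  0.09584464, -0.00765049,
       -0.02310958]), 'effort': array([ 8.42586560e-04, -4.13331985e+01, -2.32510310e+01,  7.29210279e-02,
        4.21994249e-02, -5.44593661e-05]), 'ee_pos': array([ 237.31820911, -523.25407338,  213.24395365]), 'ee_rot': array([-1.79913098e+02, -1.28968375e-03,  2.43965821e+01]), 'force': array([0.56937197, 0.23864601, 0.28752746]), 'torque': array([-0.03326458,  0.01713751, -0.00450552]), 'gripper_width': 91.08761693436318}
```

View pics/top0.png

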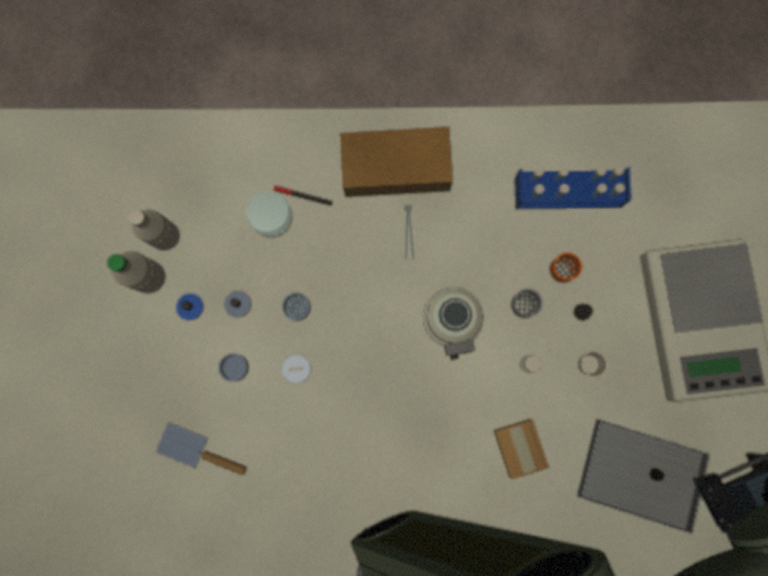

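View pics/scene0.png

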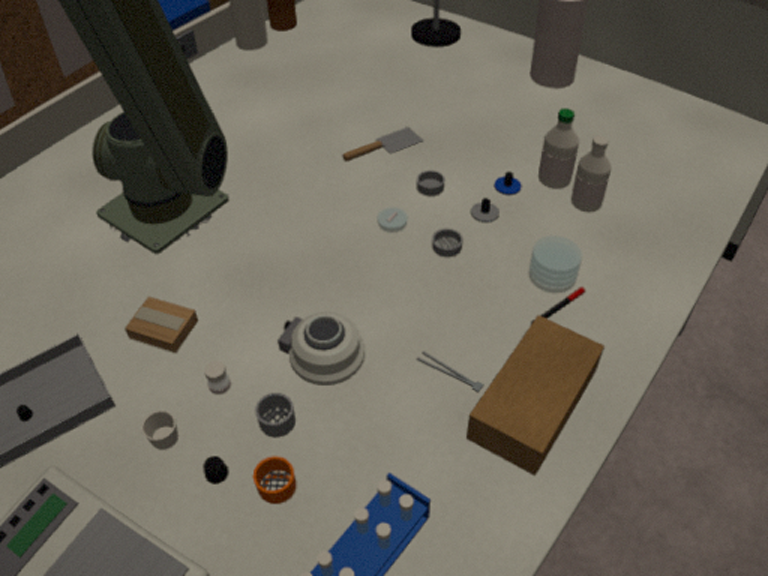

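The top view (1.5x) shows the shaker at (455,314), the grey coarse sieve at (526,304), the orange look-alike at (566,267), the steel lid at (237,303) and the blue look-alike at (189,306). The two shallow steel cups at (296,306) and (234,367) are the fine sieve and pan. Next I'll enlarge those two to tell them apart, and measure.

Run:
```python
from h import *
t=grab('top'); s=grab('scene')
a=t['color'][190:260,110:220]; b=s['color'][100:180,250:360]
ra=cv2.resize(a,(770,490)); 
c=t['color'][165:255,270:420]
im=np.vstack([np.hstack([cv2.resize(a,(440,280),interpolation=cv2.INTER_CUBIC),cv2.resize(b,(350,280),interpolation=cv2.INTER_CUBIC)]),np.hstack([cv2.resize(c,(440,280),interpolation=cv2.INTER_CUBIC),cv2.resize(s['color'][200:335,170:270],(350,280),interpolation=cv2.INTER_CUBIC)])])
save('crop1.png',im)
# circles: depth clusters
for f,nm in((t,'top'),(s,'scene')):
    W=world(f); z=W[...,2]; ok=f['z_map']>0
    m=(ok&(z>5)&(z<120)&(W[...,0]>100)).astype(np.uint8)
    n,l,st,ce=cv2.connectedComponentsWithStats(m)
    print(nm,'bench z',np.median(z[ok&(abs(z)<6)]))
    for i in range(1,n):
        if 60<st[i,4]<4000:
            q=W[l==i]; zt=np.percentile(q[:,2],95); r=q[q[:,2]>zt-4]
            (cx,cy),rad=cv2.minEnclosingCircle(r[:,:2].astype(np.float32))
            print(ce[i].round(),st[i,4],'ztop',zt.round(1),'c',round(cx,1),round(cy,1),'r',round(rad,1))
```

```text
top bench z 0.15508135828451985
[264. 107.] 3136 ztop 74.7 c 861.0 29.4 r 125.9
[381. 125.] 1937 ztop 91.1 c 801.6 -338.2 r 90.6
[183. 140.] 911 ztop 64.7 c 750.9 298.1 r 44.6
[106. 155.] 472 ztop 117.0 c 708.9 525.8 r 24.6
[ 96. 183.] 472 ztop 117.4 c 619.6 556.5 r 33.4
[377. 178.] 294 ztop 48.6 c 632.1 -321.2 r 30.4
[302. 213.] 1403 ztop 65.8 c 527.0 -88.3 r 42.5
[158. 202.] 256 ztop 41.1 c 562.6 366.7 r 8.5
[351. 201.] 264 ztop 48.1 c 557.5 -238.5 r 29.7
[126. 204.] 264 ztop 40.6 c 557.0 468.8 r 9.3
[197. 204.] 276 ztop 32.2 c 554.2 240.8 r 29.4
[389. 207.] 116 ztop 31.7 c 542.4 -360.2 r 15.0
[396. 243.] 192 ztop 42.3 c 430.7 -368.1 r 26.3
[155. 245.] 305 ztop 32.7 c 425.8 368.6 r 29.2
[197. 246.] 316 ztop 20.3 c 423.6 241.4 r 31.1
[353. 243.] 134 ztop 53.6 c 429.6 -243.2 r 16.1
[347. 299.] 977 ztop 35.7 c 260.9 -220.1 r 60.1
[430. 318.] 906 ztop 32.4 c 211.5 -458.3 r 135.2
[148. 308.] 206 ztop 23.0 c 235.2 385.6 r 45.6
[437. 316.] 75 ztop 25.7 c 211.0 -488.3 r 9.7
scene bench z 1.0518567882452647
[470.  14.] 1969 ztop 108.9 c 734.7 1446.7 r 105.2
[301.  25.] 77 ztop 23.9 c 104.7 
[... 454 characters left out ...]
p 40.8 c 562.8 367.4 r 10.2
[261. 145.] 275 ztop 21.0 c 424.0 240.7 r 31.9
[298. 161.] 339 ztop 32.2 c 552.0 241.6 r 31.0
[370. 175.] 1048 ztop 63.2 c 750.4 298.8 r 47.3
[107. 216.] 1163 ztop 34.7 c 261.6 -217.2 r 61.0
[215. 231.] 2092 ztop 67.3 c 530.9 -91.3 r 33.4
[ 27. 240.] 524 ztop 30.9 c 161.2 -406.6 r 77.2
[145. 251.] 294 ztop 52.2 c 433.0 -244.9 r 17.0
[ 39. 283.] 744 ztop 31.8 c 258.8 -461.4 r 103.0
[183. 276.] 604 ztop 47.0 c 556.2 -238.5 r 30.3
[ 16. 274.] 105 ztop 24.6 c 212.3 -489.3 r 10.9
[107. 285.] 446 ztop 41.8 c 431.1 -367.3 r 28.5
[143. 313.] 235 ztop 30.5 c 541.7 -360.1 r 15.9
[183. 320.] 649 ztop 46.6 c 632.0 -322.4 r 30.4
[251. 355.] 2840 ztop 91.1 c 795.7 -334.6 r 87.6
```

View pics/crop1.png

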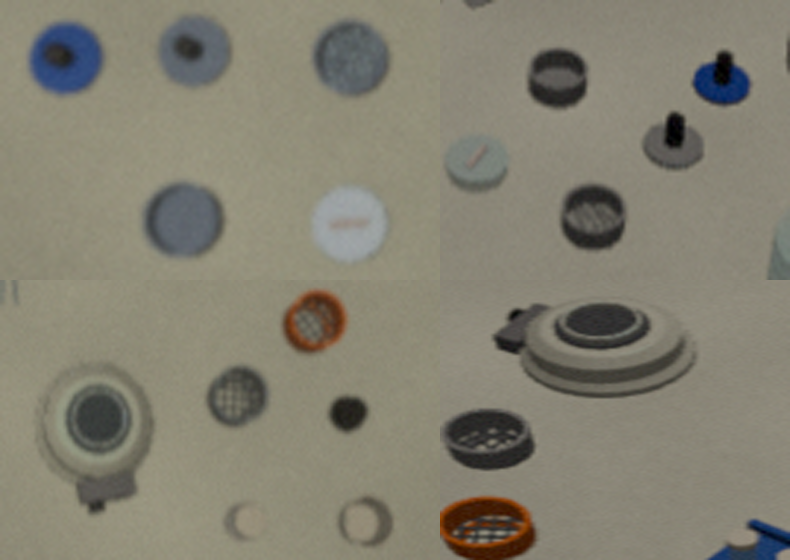

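The crop settles it. The cup at (155,245) native in the top view has a smooth closed floor, so it is the pan. The one at (197,204) has a speckled dense mesh, so it is the fine sieve. The grey one at (351,201) with the open grid is the coarse sieve, not the orange one, and the steel lid is at (158,202), not the blue one. Next is refining the centres, the seat most of all.

Run:
```python
from h import *
fs=[grab('top'),grab('scene')]
for nm,c,lo,hi,rad in(('seat',(530,-91),62,80,32),('shaker',(530,-91),45,62,75),('pan',(427,369),24,40,34),('fine',(553,241),23,40,34),('coarse',(557,-238.5),38,55,34),('lid',(562.7,367),9,20,34),('knob',(562.7,367),30,50,34)):
  for f in fs:
    W=world(f); q=W.reshape(-1,3)[(f['z_map']>0).ravel()]
    q=q[(q[:,2]>lo)&(q[:,2]<hi)&(np.hypot(q[:,0]-c[0],q[:,1]-c[1])<rad)]
    (x,y),r=cv2.minEnclosingCircle(q[:,:2].astype(np.float32))
    e=cv2.fitEllipse(cv2.convexHull(q[:,:2].astype(np.float32)))
    print(nm,len(q),'mec',round(x,1),round(y,1),round(r,1),'ell',np.round(e[0],1),np.round(e[1],1),'bbox',q[:,:2].min(0).round(1),q[:,:2].max(0).round(1),'z',np.median(q[:,2]).round(1))
```

```text
seat 133 mec 531.4 -90.4 31.1 ell [530.9 -90.4] [59.1 61.3] bbox [ 501.  -118.4] [559.2 -60. ] z 66.2
seat 260 mec 530.5 -90.9 31.6 ell [531.1 -90. ] [58.4 63.1] bbox [ 499.6 -119.7] [561.7 -59.7] z 65.1
shaker 848 mec 532.1 -88.5 55.5 ell [532.2 -88.1] [109.2 110.1] bbox [ 477.7 -141.6] [586.4 -33.8] z 55.9
shaker 973 mec 532.9 -88.5 56.4 ell [532. -89.] [108.3 110.6] bbox [ 477.8 -142.9] [585.2 -32.1] z 56.0
pan 94 mec 426.6 368.5 29.9 ell [425.7 368.3] [56.9 58.7] bbox [397.7 339. ] [453.3 397.2] z 29.9
pan 107 mec 427.1 369.8 32.5 ell [427.1 369.1] [58.3 63.8] bbox [395.8 337.8] [457.  401.9] z 30.0
fine 80 mec 555.1 240.8 29.6 ell [554.7 240.9] [56.6 58.1] bbox [526.8 211.9] [581.6 269.5] z 29.6
fine 134 mec 553.7 240.8 32.7 ell [553.3 241.4] [57.5 64.3] bbox [523.5 211.4] [582.8 273.5] z 29.1
coarse 90 mec 558.0 -238.3 29.6 ell [ 558.3 -238.4] [57.2 58.6] bbox [ 529.8 -267.9] [ 586.  -209.2] z 44.9
coarse 197 mec 556.3 -239.3 30.6 ell [ 556.4 -239. ] [58.4 60.3] bbox [ 526.  -268.1] [ 586.8 -209.4] z 44.7
lid 200 mec 563.0 366.6 29.0 ell [562.9 366.4] [55.4 57.2] bbox [535.6 337.6] [591.2 393.3] z 13.3
lid 170 mec 561.7 365.6 30.6 ell [562.3 366.3] [55.7 60.6] bbox [531.6 337.6] [590.4 394.5] z 13.2
knob 29 mec 562.7 365.9 8.6 ell [562.6 365.9] [15.6 16.7] bbox [554.7 357.7] [571.2 373. ] z 40.9
knob 32 mec 561.1 366.8 10.7 ell [561.2 366.7] [15.5 22.2] bbox [552.  356.9] [570.  376.8] z 39.5
```

Pan to seat first. The helper below prints the tool-frame delta to a target.

```bash
cat > d.py <<'E'
import sys
from h import *
from scipy.spatial.transform import Rotation as Ro
s=monitor.state(); R=Ro.from_euler('xyz',s['ee_rot'],degrees=True)
p=s['ee_pos']
for a in sys.argv[1:]:
    T=np.array(eval(a),float); print('->',T,'cm',(R.inv().apply(T-p)/10).round(2)); p=T
print('t',s['time_s'],s['ee_pos'].round(1),s['ee_rot'].round(2),'F',s['force'].round(1),'w',round(s['gripper_width'],1),
 'level',(R.inv()*Ro.from_euler('xyz',[180,0,s['ee_rot'][2]],degrees=True)).as_rotvec().round(4))
E
python3 d.py "(430,-90,200)" "(426.5,368.8,120)" "(426.5,368.8,6)"
```

```text
-> [430. -90. 200.] cm [ 35.44 -31.53   1.38]
-> [426.5 368.8 120. ] cm [ 18.63 -41.93   8.02]
-> [426.5 368.8   6. ] cm [0.00e+00 1.00e-02 1.14e+01]
t 0.3 [ 237.4 -523.5  213.7] [-179.97    0.     24.39] F [ 0.2  0.3 -0.6] w 91.4 level [-0.0005  0.     -0.    ]
```

Call:
move_arm:
  increments:
    - [[1, 3.54, -3.15, 0.1, 0, 0, 0], [1, 3.54, -3.15, 0.1, 0, 0, 0], [1, 3.54, -3.15, 0.1, 0, 0, 0], [1, 3.54, -3.15, 0.1, 0, 0, 0], [1, 3.54, -3.15, 0.1, 0, 0, 0], [1, 3.54, -3.15, 0.1, 0, 0, 0], [1, 3.54, -3.15, 0.1, 0, 0, 0], [1, 3.54, -3.15, 0.1, 0, 0, 0], [1, 3.54, -3.15, 0.1, 0, 0, 0], [1, 3.54, -3.15, 0.1, 0, 0, 0]]
  force: 20

```text
time_s: 1.55
ee_pos: [435.7, -80.9, 203.6]
ee_rot: [179.8, -0.2, 24.0]
force: [0.1, -0.6, -0.1]
gripper_width: 91.1
```

```bash
python3 d.py "(426.5,368.8,120)"
```

```text
-> [426.5 368.8 120. ] cm [ 17.4  -41.49   8.27]
t 1.55 [435.7 -80.9 203.6] [179.8   -0.19  23.97] F [ 0.1 -0.6 -0.1] w 91.1 level [ 0.0034 -0.0032 -0.    ]
```

Call:
move_arm:
  increments:
    - [[1, 1.74, -4.1, 0.8, 0, 0, 0], [1, 1.74, -4.1, 0.8, 0, 0, 0], [1, 1.74, -4.1, 0.8, 0, 0, 0], [1, 1.74, -4.1, 0.8, 0, 0, 0], [1, 1.74, -4.1, 0.8, 0, 0, 0], [1, 1.74, -4.1, 0.8, 0, 0, 0], [1, 1.74, -4.1, 0.8, 0, 0, 0], [1, 1.74, -4.1, 0.8, 0, 0, 0], [1, 1.74, -4.1, 0.8, 0, 0, 0], [1, 1.74, -4.1, 0.8, 0, 0, 0], [1, 0, 0, 0, 0, 0, 0], [1, 0, 0, 0, 0, 0, 0]]

```text
time_s: 3.05
ee_pos: [428.7, 381.9, 120.7]
ee_rot: [179.6, -0.5, 24.3]
force: [0.5, -0.2, 0.9]
gripper_width: 91.2
```

```bash
python3 d.py "(426.5,368.8,60)" "(426.5,368.8,6)"
```

```text
-> [426.5 368.8  60. ] cm [-0.79  1.07  6.07]
-> [426.5 368.8   6. ] cm [-0.05 -0.03  5.4 ]
t 3.05 [428.7 381.9 120.7] [179.64  -0.5   24.28] F [ 0.5 -0.2  0.9] w 91.2 level [ 0.0064 -0.0086 -0.    ]
```

Call:
move_arm:
  increments:
    - [[1, -0.4, 0.5, 2, 0.006, -0.008, 0], [1, -0.4, 0.5, 2, 0, 0, 0], [1, 0, 0, 2, 0, 0, 0], [1, 0, 0, 0, 0, 0, 0], [1, 0, 0, 0, 0, 0, 0]]

```text
time_s: 3.68
ee_pos: [427.4, 364.4, 62.4]
ee_rot: [180.0, -0.2, 24.0]
force: [0.3, -0.3, 0.5]
gripper_width: 91.1
```

```bash
python3 d.py "(426.5,368.8,6)"
```

```text
-> [426.5 368.8   6. ] cm [ 0.07 -0.44  5.64]
t 3.675 [427.4 364.4  62.4] [179.99  -0.21  23.95] F [ 0.3 -0.3  0.5] w 91.1 level [ 0.0001 -0.0037 -0.    ]
```

Call:
move_arm:
  increments:
    - [[1, 0.07, -0.4, 1.4, 0, -0.003, 0.003], [1, 0, 0, 1.4, 0, 0, 0], [1, 0, 0, 1.4, 0, 0, 0], [1, 0, 0, 1.3, 0, 0, 0], [1, 0, 0, 0, 0, 0, 0], [1, 0, 0, 0, 0, 0, 0]]

```text
time_s: 4.42
ee_pos: [426.9, 369.0, 4.4]
ee_rot: [-180.0, -0.1, 23.8]
force: [-0.2, -0.1, -0.6]
gripper_width: 91.3
```

```bash
python3 d.py "(426.5,368.8,6)"
```

```text
-> [426.5 368.8   6. ] cm [-0.05 -0.   -0.16]
t 4.425 [426.9 369.    4.4] [-1.7999e+02 -1.0000e-01  2.3770e+01] F [-0.2 -0.1 -0.6] w 91.3 level [-0.0002 -0.0017  0.    ]
```

Call:
move_arm:
  increments:
    - [[1, -0.05, 0, -0.2, 0, -0.002, 0], [0.4, 0, 0, 0, 0, 0, 0], [0.4, 0, 0, 0, 0, 0, 0], [0.4, 0, 0, 0, 0, 0, 0], [0.4, 0, 0, 0, 0, 0, 0], [0.4, 0, 0, 0, 0, 0, 0]]
  force: 20

```text
time_s: 5.18
ee_pos: [427.2, 369.4, 8.0]
ee_rot: [-179.9, -0.1, 23.8]
force: [0.2, -0.3, -0.4]
gripper_width: 58.0
```

```bash
python3 d.py "(426.5,368.8,140)" "(531.3,-89.8,140)"
```

```text
-> [426.5 368.8 140. ] cm [-6.000e-02  1.000e-02 -1.321e+01]
-> [531.3 -89.8 140. ] cm [-8.89 46.2  -0.07]
t 5.175 [427.2 369.4   8. ] [-1.7994e+02 -1.5000e-01  2.3760e+01] F [ 0.2 -0.3 -0.4] w 58.0 level [-0.0011 -0.0026  0.    ]
```

Call:
move_arm:
  increments:
    - [[0.4, 0, 0, -2, 0, 0, 0], [0.4, 0, 0, -4, 0, 0, 0], [0.4, 0, 0, -4, 0, 0, 0], [0.4, 0, 0, -3, 0, 0, 0], [0.4, -1.2, 6, 0, 0, 0, 0], [0.4, -1.2, 6, 0, 0, 0, 0], [0.4, -1.2, 6, 0, 0, 0, 0], [0.4, -1.2, 6, 0, 0, 0, 0], [0.4, -1.2, 6, 0, 0, 0, 0], [0.4, -1.2, 6, 0, 0, 0, 0], [0.4, -0.5, 3, 0, 0, 0, 0], [0.4, 0, 0, 0, 0, 0, 0]]

```text
time_s: 6.68
ee_pos: [516.2, -28.8, 140.3]
ee_rot: [179.9, -0.1, 23.9]
force: [1.0, 0.0, -1.9]
gripper_width: 58.5
```

```bash
python3 d.py "(531.3,-89.8,100)" "(531.3,-89.8,73)"
```

```text
-> [531.3 -89.8 100. ] cm [-1.1   6.19  4.03]
-> [531.3 -89.8  73. ] cm [-0.  -0.   2.7]
t 6.675 [516.2 -28.8 140.3] [ 1.7995e+02 -1.0000e-01  2.3950e+01] F [ 1.   0.  -1.9] w 58.5 level [ 0.0009 -0.0018 -0.    ]
```

Call:
move_arm:
  increments:
    - [[0.4, -0.4, 2, 0.5, 0.001, -0.002, 0], [0.4, -0.4, 2, 1, 0, 0, 0], [0.4, -0.2, 1.5, 1, 0, 0, 0], [0.4, 0, 0.3, 0.5, 0, 0, 0], [0.4, 0, 0, 0, 0, 0, 0], [0.4, 0, 0, 0, 0, 0, 0]]

```text
time_s: 7.42
ee_pos: [529.6, -84.2, 107.4]
ee_rot: [-179.7, 0.1, 24.1]
force: [0.9, -0.4, -1.3]
gripper_width: 58.1
```

```bash
python3 d.py "(531.3,-89.8,73)"
python3 - <<'E'
from h import *
t=grab('top');s=grab('scene')
a=t['color'][170:250,260:350]; b=s['color'][150:270,160:280]
save('c2.png',np.hstack([cv2.resize(a,(395,350),interpolation=cv2.INTER_CUBIC),cv2.resize(b,(395,350),interpolation=cv2.INTER_CUBIC)]))
E
```

```text
-> [531.3 -89.8  73. ] cm [-0.06  0.6   3.44]
t 7.425 [529.6 -84.2 107.4] [-1.7974e+02  1.3000e-01  2.4070e+01] F [ 0.9 -0.4 -1.3] w 58.1 level [-0.0045  0.0023 -0.    ]
```

View pics/c2.png

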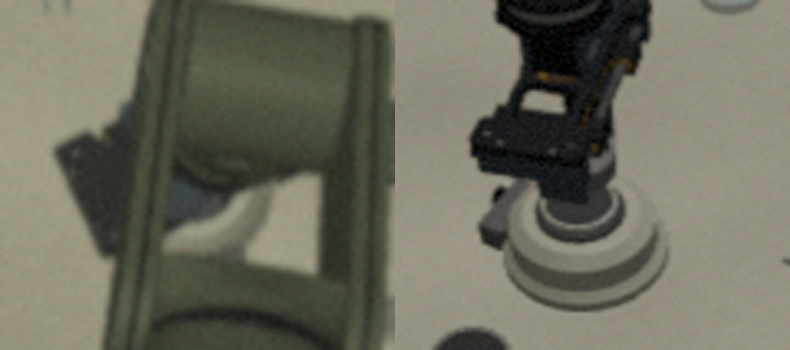

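The scene crop shows the pan held upright just above the seat ring, at about (585,200). Now I'll centre it and lower it.

Call:
move_arm:
  increments:
    - [[0.4, -0.05, 0.55, 0.5, -0.004, 0.002, 0], [0.4, 0, 0, 0.7, 0, 0, 0], [0.4, 0, 0, 0.7, 0, 0, 0], [0.4, 0, 0, 0, 0, 0, 0], [0.4, 0, 0, 0, 0, 0, 0]]

```text
time_s: 8.15
ee_pos: [531.4, -89.3, 87.4]
ee_rot: [180.0, -0.0, 24.1]
force: [0.5, 0.7, -1.2]
gripper_width: 58.5
```

```bash
python3 d.py "(531.3,-89.8,72)"
```

```text
-> [531.3 -89.8  72. ] cm [-0.03  0.04  1.54]
t 8.15 [531.4 -89.3  87.4] [ 1.800e+02 -2.000e-02  2.412e+01] F [ 0.5  0.7 -1.2] w 58.5 level [ 0.0001 -0.0003 -0.    ]
```

Call:
move_arm:
  increments:
    - [[0.4, 0, 0.05, 0.5, 0, 0, 0], [0.4, 0, 0, 0.5, 0, 0, 0], [0.4, 0, 0, 0.3, 0, 0, 0], [0.4, 0, 0, 0.2, 0, 0, 0], [0.4, 0, 0, 0, 0, 0, 0], [0.4, 0, 0, 0, 0, 0, 0]]

```text
time_s: 8.9
ee_pos: [531.9, -89.8, 71.6]
ee_rot: [180.0, -0.0, 24.1]
force: [-0.2, 0.2, -1.7]
gripper_width: 58.7
```

```bash
python3 d.py "(531.3,-89.8,71)"
```

```text
-> [531.3 -89.8  71. ] cm [-0.06 -0.03  0.06]
t 8.9 [531.9 -89.8  71.6] [ 1.7998e+02 -5.0000e-02  2.4120e+01] F [-0.2  0.2 -1.7] w 58.7 level [ 0.0004 -0.0008 -0.    ]
```

Call:
move_arm:
  increments:
    - [[0.4, 0, 0, 0.05, 0, 0, 0], [0.4, 0, 0, 0, 0, 0, 0], [0.8, 0, 0, 0, 0, 0, 0], [0.8, 0, 0, 0, 0, 0, 0], [0.8, 0, 0, 0, 0, 0, 0], [0.8, 0, 0, -1, 0, 0, 0], [0.8, 0, 0, -3, 0, 0, 0], [0.8, 0, 0, -4, 0, 0, 0], [1, 0, 0, -3, 0, 0, 0]]

```text
time_s: 10.02
ee_pos: [531.0, -89.7, 184.5]
ee_rot: [-179.9, 0.1, 24.1]
force: [0.0, -0.0, 0.3]
gripper_width: 80.2
```

```bash
python3 d.py "(554,241,130)" "(554,241,60)"
```

```text
-> [554. 241. 130.] cm [ 15.62 -29.23   5.47]
-> [554. 241.  60.] cm [0.01 0.01 7.  ]
t 10.025 [531.  -89.7 184.5] [-1.7993e+02  8.0000e-02  2.4120e+01] F [ 0.  -0.   0.3] w 80.2 level [-0.0012  0.0014 -0.    ]
```

Call:
move_arm:
  increments:
    - [[1, 2.2, -4.15, 0.7, 0, 0, 0], [1, 2.2, -4.15, 0.7, 0, 0, 0], [1, 2.2, -4.15, 0.7, 0, 0, 0], [1, 2.2, -4.15, 0.7, 0, 0, 0], [1, 2.2, -4.15, 0.7, 0, 0, 0], [1, 2.2, -4.15, 0.7, 0, 0, 0], [1, 1.8, -3.2, 0.7, 0, 0, 0], [1, 0, 0, 2, 0, 0, 0], [1, 0, 0, 2, 0, 0, 0], [1, 0, 0, 0, 0, 0, 0], [1, 0, 0, 0, 0, 0, 0]]

```text
time_s: 11.4
ee_pos: [561.3, 239.1, 106.9]
ee_rot: [179.6, -1.2, 24.1]
force: [0.4, -0.1, -0.6]
gripper_width: 91.3
```

```bash
python3 d.py "(554,241,6)"
python3 - <<'E'
from h import *
for n in('top','scene'):
    f=grab(n);W=world(f); q=W.reshape(-1,3)[(f['z_map']>0).ravel()]
    q=q[(q[:,2]>86)&(q[:,2]<110)&(np.hypot(q[:,0]-531,q[:,1]+90)<45)]
    print(len(q),np.median(q[:,2]),np.percentile(q[:,2],[10,90]),cv2.minEnclosingCircle(q[:,:2].astype(np.float32)))
    if n=='top': a=f['color'][170:250,260:350]
    else: b=f['color'][150:270,160:280]
save('c3.png',np.hstack([cv2.resize(a,(395,350),interpolation=cv2.INTER_CUBIC),cv2.resize(b,(395,350),interpolation=cv2.INTER_CUBIC)]))
E
```

```text
-> [554. 241.   6.] cm [-0.79 -0.53 10.07]
t 11.4 [561.3 239.1 106.9] [179.63  -1.16  24.06] F [ 0.4 -0.1 -0.6] w 91.3 level [ 0.0064 -0.0202 -0.0001]
91 93.50283313901596 [88.72328246 97.02570726] ((534.12158203125, -90.37413024902344), 29.371599197387695)
185 94.06041145263545 [88.20296757 96.5167826 ] ((530.70947265625, -89.79424285888672), 31.10133171081543)
```

View pics/c3.png

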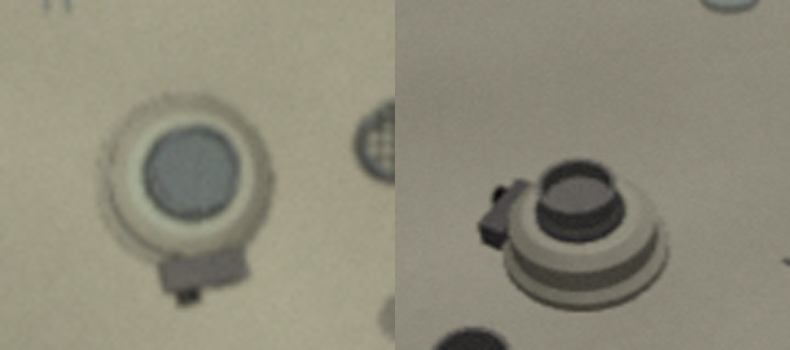

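The pan sits upright in the seat at about (580,200) in the scene crop. Its rim is at z≈94 as expected, centred near (532,-90). Next is the fine sieve.

Call:
move_arm:
  increments:
    - [[1, -0.7, -0.5, 2, 0.006, -0.02, 0], [1, 0, 0, 2, 0, 0, 0], [1, 0, 0, 1, 0, 0, 0], [1, 0, 0, 0, 0, 0, 0], [1, 0, 0, 0, 0, 0, 0]]

```text
time_s: 12.12
ee_pos: [552.2, 240.6, 54.5]
ee_rot: [-180.0, 0.1, 24.0]
force: [0.0, 0.8, 0.3]
gripper_width: 91.3
```

```bash
python3 d.py "(554,241,6)"
```

```text
-> [554. 241.   6.] cm [0.19 0.04 4.85]
t 12.125 [552.2 240.6  54.5] [-1.7997e+02  9.0000e-02  2.3990e+01] F [0.  0.8 0.3] w 91.3 level [-0.0006  0.0015 -0.    ]
```

Call:
move_arm:
  increments:
    - [[1, 0.19, 0.04, 1.6, 0, 0.001, 0], [1, 0, 0, 1.6, 0, 0, 0], [1, 0, 0, 1.35, 0, 0, 0], [1, 0, 0, 0, 0, 0, 0], [1, 0, 0, 0, 0, 0, 0]]

```text
time_s: 12.75
ee_pos: [554.4, 241.1, 5.9]
ee_rot: [-180.0, 0.0, 24.0]
force: [0.5, -1.0, 0.3]
gripper_width: 91.4
```

```bash
python3 d.py "(554,241,7)"
```

```text
-> [554. 241.   7.] cm [-0.04 -0.01 -0.11]
t 12.75 [554.4 241.1   5.9] [-1.7996e+02  1.0000e-02  2.3980e+01] F [ 0.5 -1.   0.3] w 91.4 level [-0.0006  0.0002 -0.    ]
```

Call:
move_arm:
  increments:
    - [[1, -0.04, 0, -0.11, 0, 0, 0], [0.4, 0, 0, 0, 0, 0, 0], [0.4, 0, 0, 0, 0, 0, 0], [0.4, 0, 0, 0, 0, 0, 0], [0.4, 0, 0, 0, 0, 0, 0], [0.4, 0, 0, 0, 0, 0, 0]]
  force: 20

```text
time_s: 13.5
ee_pos: [554.9, 241.4, 8.6]
ee_rot: [-180.0, -0.2, 24.0]
force: [-0.8, -1.0, 0.0]
gripper_width: 58.4
```

```bash
python3 d.py "(554,241,160)" "(531.7,-89.8,160)"
```

```text
-> [554. 241. 160.] cm [-6.000e-02 -1.000e-02 -1.514e+01]
-> [531.7 -89.8 160. ] cm [-15.48  29.32  -0.06]
t 13.5 [554.9 241.4   8.6] [-1.7996e+02 -1.6000e-01  2.3980e+01] F [-0.8 -1.   0. ] w 58.4 level [-0.0006 -0.0029  0.    ]
```

Call:
move_arm:
  increments:
    - [[0.4, 0, 0, -2, 0, 0, 0], [0.4, 0, 0, -4, 0, 0, 0], [0.4, 0, 0, -5, 0, 0, 0], [0.4, 0, 0, -4, 0, 0, 0], [0.4, -2.6, 4.9, 0, 0, 0, 0], [0.4, -2.6, 4.9, 0, 0, 0, 0], [0.4, -2.6, 4.9, 0, 0, 0, 0], [0.4, -2.6, 4.9, 0, 0, 0, 0], [0.4, -2.6, 4.9, 0, 0, 0, 0], [0.4, -1, 2, 0, 0, 0, 0], [0.4, 0, 0, 0, 0, 0, 0], [0.4, 0, 0, 0, 0, 0, 0]]

```text
time_s: 15.0
ee_pos: [532.7, -66.2, 160.5]
ee_rot: [-180.0, 0.1, 24.1]
force: [0.8, 0.2, -2.1]
gripper_width: 58.4
```

```bash
python3 d.py "(531.7,-89.8,115)"
```

```text
-> [531.7 -89.8 115. ] cm [-1.05  2.11  4.56]
t 15.0 [532.7 -66.2 160.5] [-1.7998e+02  8.0000e-02  2.4110e+01] F [ 0.8  0.2 -2.1] w 58.4 level [-0.0003  0.0015 -0.    ]
```

Call:
move_arm:
  increments:
    - [[0.4, -0.5, 1, 1, 0, 0.001, 0], [0.4, -0.5, 1, 1.2, 0, 0, 0], [0.4, 0, 0, 1.2, 0, 0, 0], [0.4, 0, 0, 1, 0, 0, 0], [0.4, 0, 0, 0, 0, 0, 0], [0.4, 0, 0, 0, 0, 0, 0]]

```text
time_s: 15.75
ee_pos: [531.2, -87.2, 112.1]
ee_rot: [-179.9, 0.1, 24.3]
force: [-0.2, 0.5, -0.7]
gripper_width: 58.6
```

```bash
python3 d.py "(531.7,-89.8,96)"
```

```text
-> [531.7 -89.8  96. ] cm [-0.05  0.26  1.61]
t 15.75 [531.2 -87.2 112.1] [-1.7986e+02  1.5000e-01  2.4340e+01] F [-0.2  0.5 -0.7] w 58.6 level [-0.0024  0.0026 -0.    ]
```

Call:
move_arm:
  increments:
    - [[0.4, -0.05, 0.26, 0.2, -0.002, 0.002, 0], [0.4, 0, 0, 0.5, 0, 0, 0], [0.4, 0, 0, 0.4, 0, 0, 0], [0.4, 0, 0, 0.2, 0, 0, 0], [0.4, 0, 0, 0, 0, 0, 0], [0.4, 0, 0, 0, 0, 0, 0]]

```text
time_s: 16.5
ee_pos: [532.5, -89.9, 99.1]
ee_rot: [179.9, -0.1, 24.4]
force: [0.3, 0.3, -2.6]
gripper_width: 58.1
```

```bash
python3 d.py "(531.7,-89.8,95.6)"
```

```text
-> [531.7 -89.8  95.6] cm [-0.07 -0.04  0.35]
t 16.5 [532.5 -89.9  99.1] [ 1.7995e+02 -8.0000e-02  2.4350e+01] F [ 0.3  0.3 -2.6] w 58.1 level [ 0.0009 -0.0014 -0.    ]
```

Call:
move_arm:
  increments:
    - [[0.4, -0.05, 0, 0.2, 0.001, -0.001, 0], [0.4, 0, 0, 0.15, 0, 0, 0], [0.4, 0, 0, 0.05, 0, 0, 0], [0.4, 0, 0, 0, 0, 0, 0]]

```text
time_s: 17.0
ee_pos: [532.2, -90.1, 95.6]
ee_rot: [180.0, -0.1, 24.4]
force: [-0.5, -0.1, -1.1]
gripper_width: 58.4
```

```bash
python3 d.py "(531.7,-89.8,95.6)"
```

```text
-> [531.7 -89.8  95.6] cm [-0.03 -0.05 -0.  ]
t 17.0 [532.2 -90.1  95.6] [ 1.7998e+02 -6.0000e-02  2.4350e+01] F [-0.5 -0.1 -1.1] w 58.4 level [ 0.0003 -0.001  -0.    ]
```

Call:
move_arm:
  increments:
    - [[0.8, 0, 0, 0, 0, 0, 0], [0.8, 0, 0, 0, 0, 0, 0], [0.8, 0, 0, 0, 0, 0, 0], [0.8, 0, 0, -1, 0, 0, 0], [0.8, 0, 0, -3, 0, 0, 0], [0.8, 0, 0, -4, 0, 0, 0], [1, 0, 0, -2, 0, 0, 0]]

```text
time_s: 17.88
ee_pos: [531.9, -90.1, 198.9]
ee_rot: [-180.0, 0.0, 24.4]
force: [0.3, 0.6, -0.0]
gripper_width: 80.0
```

```bash
python3 d.py "(557.3,-238.6,130)"
```

```text
-> [ 557.3 -238.6  130. ] cm [-3.81 14.59  6.88]
t 17.875 [531.9 -90.1 198.9] [-1.7997e+02  1.0000e-02  2.4350e+01] F [ 0.3  0.6 -0. ] w 80.0 level [-0.0006  0.0003 -0.    ]
```

Call:
move_arm:
  increments:
    - [[1, -1, 3.9, 0, 0, 0, 0], [1, -1, 3.9, 0, 0, 0, 0], [1, -1, 3.9, 1, 0, 0, 0], [1, -0.7, 2.5, 2, 0, 0, 0], [1, 0, 0, 3, 0, 0, 0], [1, 0, 0, 0, 0, 0, 0], [1, 0, 0, 0, 0, 0, 0]]

```text
time_s: 18.75
ee_pos: [562.0, -240.4, 147.7]
ee_rot: [179.4, -0.7, 24.4]
force: [0.3, 0.7, 0.2]
gripper_width: 91.3
```

```bash
python3 d.py "(557.3,-238.6,80)"
cat > chk.py <<'E'
import sys
from h import *
lo,hi=float(sys.argv[1]),float(sys.argv[2])
for n in('top','scene'):
    f=grab(n);W=world(f); q=W.reshape(-1,3)[(f['z_map']>0).ravel()]
    q=q[(q[:,2]>lo)&(q[:,2]<hi)&(np.hypot(q[:,0]-531,q[:,1]+90)<40)]
    print(n,len(q),np.median(q[:,2]),np.percentile(q[:,2],[10,90]),cv2.minEnclosingCircle(q[:,:2].astype(np.float32)))
    if n=='top': a=f['color'][170:250,260:350]
    else: b=f['color'][150:270,160:280]
save(sys.argv[3],np.hstack([cv2.resize(a,(395,350),interpolation=cv2.INTER_CUBIC),cv2.resize(b,(395,350),interpolation=cv2.INTER_CUBIC)]))
E
python3 chk.py 108 135 c4.png
```

```text
-> [ 557.3 -238.6   80. ] cm [-0.44 -0.43  6.77]
t 18.75 [ 562.  -240.4  147.7] [179.39  -0.68  24.43] F [0.3 0.7 0.2] w 91.3 level [ 0.0106 -0.0118 -0.0001]
top 97 117.00981762434098 [111.97140249 119.74953384] ((532.7034912109375, -90.76817321777344), 29.40822982788086)
scene 198 115.80802014208842 [109.34800644 118.68308995] ((532.0707397460938, -90.29608154296875), 32.00197982788086)
```

View pics/c4.png

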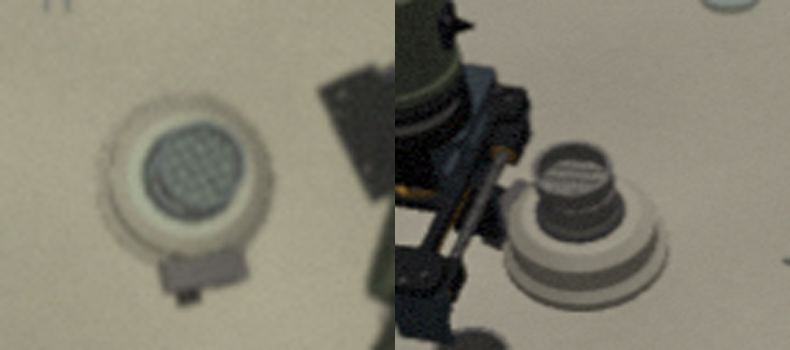

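The fine sieve is upright on the pan at about (575,190) in the scene crop. Its rim is at z≈116, as expected. Now the coarse sieve, which is the grey one.

Call:
move_arm:
  increments:
    - [[1, -0.4, -0.4, 2, 0.01, -0.012, 0], [1, 0, 0, 2.5, 0, 0, 0], [1, 0, 0, 2, 0, 0, 0], [1, 0, 0, 0, 0, 0, 0], [1, 0, 0, 0, 0, 0, 0]]

```text
time_s: 19.48
ee_pos: [556.5, -236.7, 80.8]
ee_rot: [180.0, 0.0, 24.6]
force: [0.7, 0.6, -0.1]
gripper_width: 91.0
```

```bash
python3 d.py "(557.3,-238.6,18)"
```

```text
-> [ 557.3 -238.6   18. ] cm [-0.01  0.2   6.28]
t 19.475 [ 556.5 -236.7   80.8] [1.7996e+02 3.0000e-02 2.4570e+01] F [ 0.7  0.6 -0.1] w 91.0 level [0.0007 0.0006 0.    ]
```

Call:
move_arm:
  increments:
    - [[1, 0, 0.2, 1.6, 0, 0, 0], [1, 0, 0, 1.6, 0, 0, 0], [1, 0, 0, 1.6, 0, 0, 0], [1, 0, 0, 1.3, 0, 0, 0], [1, 0, 0, 0, 0, 0, 0], [1, 0, 0, 0, 0, 0, 0], [0.4, 0, 0, 0, 0, 0, 0], [0.4, 0, 0, 0, 0, 0, 0], [0.4, 0, 0, 0, 0, 0, 0], [0.4, 0, 0, 0, 0, 0, 0], [0.4, 0, 0, 0, 0, 0, 0]]
  force: 20

```text
time_s: 20.85
ee_pos: [558.7, -239.2, 17.5]
ee_rot: [179.8, -0.1, 24.6]
force: [1.0, -0.5, -1.6]
gripper_width: 58.5
```

```bash
python3 d.py "(557.3,-238.6,190)" "(532.2,-90.3,190)"
```

```text
-> [ 557.3 -238.6  190. ] cm [ -0.07  -0.05 -17.25]
-> [532.2 -90.3 190. ] cm [  3.88 -14.53  -0.04]
t 20.85 [ 558.7 -239.2   17.5] [ 1.798e+02 -1.100e-01  2.458e+01] F [ 1.  -0.5 -1.6] w 58.5 level [ 0.0035 -0.002  -0.    ]
```

Call:
move_arm:
  increments:
    - [[0.4, 0, 0, -2, 0.003, -0.002, 0], [0.4, 0, 0, -5, 0, 0, 0], [0.4, 0, 0, -5, 0, 0, 0], [0.4, 0, 0, -4, 0, 0, 0], [0.4, 0, 0, 0, 0, 0, 0], [0.4, 0.9, -3.4, 0, 0, 0, 0], [0.4, 0.9, -3.4, 0, 0, 0, 0], [0.4, 0.9, -3.4, 0, 0, 0, 0], [0.4, 0.6, -2.2, 0, 0, 0, 0], [0.4, 0, 0, 0, 0, 0, 0], [0.4, 0, 0, 0, 0, 0, 0]]

```text
time_s: 22.22
ee_pos: [529.8, -108.3, 169.5]
ee_rot: [-179.2, 1.0, 24.5]
force: [-0.2, -0.7, -1.0]
gripper_width: 58.1
```

```bash
python3 d.py "(532.7,-90.3,145)"
```

```text
-> [532.7 -90.3 145. ] cm [ 1.05 -1.48  2.46]
t 22.225 [ 529.8 -108.3  169.5] [-179.21    1.     24.51] F [-0.2 -0.7 -1. ] w 58.1 level [-0.0138  0.0174 -0.0001]
```

Call:
move_arm:
  increments:
    - [[0.4, 0.6, -0.7, 0, -0.013, 0.017, 0], [0.4, 0.4, -0.7, 0.8, 0, 0, 0], [0.4, 0, 0, 1, 0, 0, 0], [0.4, 0, 0, 0.5, 0, 0, 0], [0.4, 0, 0, 0, 0, 0, 0], [0.4, 0, 0, 0, 0, 0, 0]]

```text
time_s: 22.98
ee_pos: [533.1, -92.1, 143.4]
ee_rot: [-180.0, 0.1, 24.4]
force: [-0.3, 0.7, -1.4]
gripper_width: 58.4
```

```bash
python3 d.py "(532.7,-90.3,126.5)"
```

```text
-> [532.7 -90.3 126.5] cm [ 0.04 -0.18  1.69]
t 22.975 [533.1 -92.1 143.4] [-1.7996e+02  7.0000e-02  2.4360e+01] F [-0.3  0.7 -1.4] w 58.4 level [-0.0007  0.0013 -0.    ]
```

Call:
move_arm:
  increments:
    - [[0.4, 0.04, -0.18, 0.2, 0, 0.001, 0], [0.4, 0, 0, 0.6, 0, 0, 0], [0.4, 0, 0, 0.4, 0, 0, 0], [0.4, 0, 0, 0.2, 0, 0, 0], [0.4, 0, 0, 0, 0, 0, 0], [0.4, 0, 0, 0, 0, 0, 0]]

```text
time_s: 23.72
ee_pos: [533.1, -90.4, 128.8]
ee_rot: [-180.0, -0.0, 24.3]
force: [0.5, 0.3, -2.5]
gripper_width: 57.9
```

```bash
python3 d.py "(532.7,-90.3,126.5)"
```

```text
-> [532.7 -90.3 126.5] cm [-0.03 -0.02  0.23]
t 23.725 [533.1 -90.4 128.8] [-1.800e+02 -4.000e-02  2.435e+01] F [ 0.5  0.3 -2.5] w 57.9 level [-0.0001 -0.0007  0.    ]
```

Call:
move_arm:
  increments:
    - [[0.4, -0.03, 0, 0.15, 0, 0, 0], [0.4, 0, 0, 0.1, 0, 0, 0], [0.4, 0, 0, 0, 0, 0, 0]]

```text
time_s: 24.1
ee_pos: [532.9, -90.6, 126.5]
ee_rot: [180.0, -0.1, 24.3]
force: [-0.5, 0.3, -1.5]
gripper_width: 58.3
```

```bash
python3 d.py "(532.7,-90.3,126.5)"
```

```text
-> [532.7 -90.3 126.5] cm [-0.01 -0.04  0.  ]
t 24.1 [532.9 -90.6 126.5] [ 1.7998e+02 -7.0000e-02  2.4350e+01] F [-0.5  0.3 -1.5] w 58.3 level [ 0.0003 -0.0011 -0.    ]
```

Call:
move_arm:
  increments:
    - [[0.8, 0, 0, 0, 0, 0, 0], [0.8, 0, 0, 0, 0, 0, 0], [0.8, 0, 0, 0, 0, 0, 0], [0.8, 0, 0, -1, 0, 0, 0], [0.8, 0, 0, -3, 0, 0, 0], [0.8, 0, 0, -4, 0, 0, 0], [0.8, 0, 0, -2, 0, 0, 0], [0.8, 0, 0, 0, 0, 0, 0]]

```text
time_s: 25.1
ee_pos: [533.7, -90.8, 232.7]
ee_rot: [179.8, -0.3, 24.3]
force: [-1.2, 0.0, 0.5]
gripper_width: 73.2
```

```bash
python3 d.py "(562.4,366.3,150)"
```

```text
-> [562.4 366.3 150. ] cm [ 21.42 -40.48   8.26]
t 25.1 [533.7 -90.8 232.7] [179.85  -0.25  24.35] F [-1.2  0.   0.5] w 73.2 level [ 0.0026 -0.0044 -0.    ]
```

Call:
move_arm:
  increments:
    - [[0.5, 2.2, -4.1, 0, 0, 0, 0], [0.5, 2.2, -4.1, 0.3, 0, 0, 0], [0.5, 2.2, -4.1, 0.7, 0, 0, 0], [0.5, 2.2, -4.1, 0.7, 0, 0, 0], [0.5, 2.2, -4.1, 0.7, 0, 0, 0], [0.5, 2.2, -4.1, 0.7, 0, 0, 0], [0.5, 2.2, -4.1, 0.7, 0, 0, 0], [0.5, 2.2, -4.1, 0.7, 0, 0, 0], [0.5, 1.9, -3.6, 0.7, 0, 0, 0], [0.5, 1.3, -2.4, 0.7, 0, 0, 0], [0.5, 0, 0, 0, 0, 0, 0], [0.5, 0, 0, 0, 0, 0, 0]]

```text
time_s: 26.6
ee_pos: [560.6, 358.3, 159.8]
ee_rot: [179.7, 0.7, 24.2]
force: [-0.3, -0.1, 0.3]
gripper_width: 45.7
```

```bash
python3 d.py "(562.4,366.3,90)"; python3 chk.py 145 170 c5.png
```

```text
-> [562.4 366.3  90. ] cm [ 0.57 -0.69  6.97]
t 26.6 [560.6 358.3 159.8] [179.71   0.68  24.16] F [-0.3 -0.1  0.3] w 45.7 level [0.005  0.0119 0.    ]
top 104 153.64024055172962 [150.10029708 157.18391564] ((532.6897583007812, -91.71849060058594), 29.504682540893555)
scene 231 153.60331318513474 [147.03282841 156.78979024] ((528.749755859375, -92.27037048339844), 31.35287857055664)
```

View pics/c5.png

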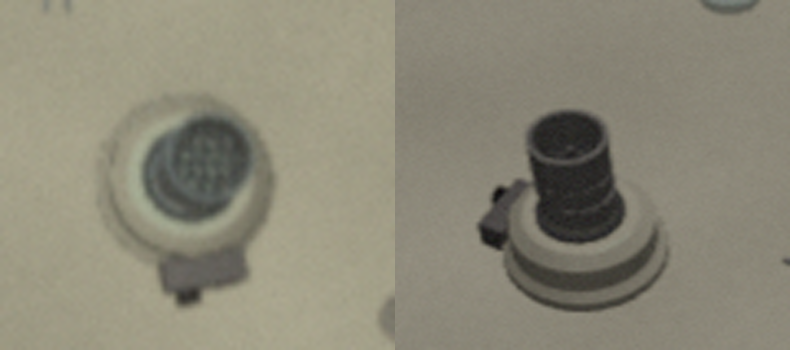

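The coarse sieve is home: in the scene crop the column is straight at about (570,180), and its rim is at z≈154, as expected. Next is the steel lid, gripped by its knob.

Call:
move_arm:
  increments:
    - [[0.5, 0.5, -0.6, 1.5, 0.005, 0.012, 0], [0.5, 0, 0, 2, 0, 0, 0], [0.5, 0, 0, 2, 0, 0, 0], [0.5, 0, 0, 1, 0, 0, 0], [0.5, 0, 0, 0, 0, 0, 0], [0.5, 0, 0, 0, 0, 0, 0]]

```text
time_s: 27.45
ee_pos: [566.1, 360.4, 98.5]
ee_rot: [-180.0, -0.5, 23.7]
force: [0.0, -0.2, -0.2]
gripper_width: 45.5
```

```bash
python3 d.py "(562.4,366.3,60)" "(562.4,366.3,17)"
```

```text
-> [562.4 366.3  60. ] cm [-0.13 -0.69  3.85]
-> [562.4 366.3  17. ] cm [-0.04  0.    4.3 ]
t 27.45 [566.1 360.4  98.5] [-179.98   -0.47   23.69] F [ 0.  -0.2 -0.2] w 45.5 level [-0.0003 -0.0081  0.    ]
```

Call:
move_arm:
  increments:
    - [[0.5, -0.15, -0.69, 1, 0, -0.008, 0], [0.5, 0, 0, 1.5, 0, 0, 0], [0.5, 0, 0, 1.2, 0, 0, 0], [0.5, 0, 0, 0, 0, 0, 0], [0.5, 0, 0, 0, 0, 0, 0]]

```text
time_s: 28.08
ee_pos: [561.9, 367.0, 59.5]
ee_rot: [-180.0, -0.0, 23.7]
force: [-0.3, -0.2, -0.1]
gripper_width: 45.6
```

```bash
python3 d.py "(562.4,366.3,18)"
```

```text
-> [562.4 366.3  18. ] cm [0.02 0.09 4.15]
t 28.075 [561.9 367.   59.5] [-1.7997e+02 -3.0000e-02  2.3720e+01] F [-0.3 -0.2 -0.1] w 45.6 level [-0.0004 -0.0005  0.    ]
```

Call:
move_arm:
  increments:
    - [[0.5, 0, 0.06, 1.3, 0, 0, 0], [0.5, 0, 0, 1.3, 0, 0, 0], [0.5, 0, 0, 1.2, 0, 0, 0], [0.5, 0, 0, 0.2, 0, 0, 0], [0.5, 0, 0, 0, 0, 0, 0], [0.5, 0, 0, 0, 0, 0, 0]]

```text
time_s: 28.82
ee_pos: [562.4, 366.4, 16.7]
ee_rot: [-180.0, -0.0, 23.7]
force: [0.0, 0.2, 0.4]
gripper_width: 45.4
```

```bash
python3 d.py "(562.4,366.3,17)"
```

```text
-> [562.4 366.3  17. ] cm [-0.01  0.01 -0.03]
t 28.825 [562.4 366.4  16.7] [-1.7997e+02 -5.0000e-02  2.3710e+01] F [0.  0.2 0.4] w 45.4 level [-0.0005 -0.0008  0.    ]
```

Call:
move_arm:
  increments:
    - [[0.05, 0, 0, 0, 0, 0, 0], [0.05, 0, 0, 0, 0, 0, 0], [0.05, 0, 0, 0, 0, 0, 0], [0.05, 0, 0, 0, 0, 0, 0], [0.05, 0, 0, 0, 0, 0, 0]]
  force: 20

```text
time_s: 29.45
ee_pos: [562.9, 366.9, 17.8]
ee_rot: [-179.9, -0.2, 23.7]
force: [0.2, -0.4, -0.7]
gripper_width: 17.1
```

```bash
python3 d.py "(562.4,366.3,230)" "(532,-91,230)"
```

```text
-> [562.4 366.3 230. ] cm [-1.000e-02  1.000e-02 -2.122e+01]
-> [532. -91. 230.] cm [-21.17  40.65  -0.1 ]
t 29.45 [562.9 366.9  17.8] [-1.7994e+02 -1.7000e-01  2.3710e+01] F [ 0.2 -0.4 -0.7] w 17.1 level [-0.001 -0.003  0.   ]
```

Call:
move_arm:
  increments:
    - [[0.05, 0, 0, -2, 0.001, -0.003, 0], [0.05, 0, 0, -4, 0, 0, 0], [0.05, 0, 0, -5, 0, 0, 0], [0.05, 0, 0, -5, 0, 0, 0], [0.05, 0, 0, -4, 0, 0, 0], [0.05, -1, 2, -1.5, 0, 0, 0], [0.05, -2, 4, 0, 0, 0, 0], [0.05, -2, 4, 0, 0, 0, 0], [0.05, -2, 4, 0, 0, 0, 0], [0.05, -2, 4, 0, 0, 0, 0], [0.05, -2, 4, 0, 0, 0, 0], [0.05, -2, 4, 0, 0, 0, 0]]

```text
time_s: 30.95
ee_pos: [540.1, 59.3, 229.2]
ee_rot: [179.9, 1.4, 23.9]
force: [0.2, 0.2, -1.2]
gripper_width: 17.6
```

```bash
python3 d.py "(532,-91,230)"
```

```text
-> [532. -91. 230.] cm [-6.82 13.42  0.12]
t 30.95 [540.1  59.3 229.2] [179.89   1.44  23.85] F [ 0.2  0.2 -1.2] w 17.6 level [0.0019 0.0251 0.    ]
```

Call:
move_arm:
  increments:
    - [[0.05, -1.6, 3.2, 0, 0, 0, 0], [0.05, -1.6, 3.2, 0, 0, 0, 0], [0.05, -1.6, 3.2, 0, 0, 0, 0], [0.05, -0.9, 1.7, 0, 0, 0, 0], [0.05, 0, 0, 0, 0, 0, 0], [0.05, 0, 0, 0, 0, 0, 0]]

```text
time_s: 31.7
ee_pos: [521.9, -79.3, 222.8]
ee_rot: [-179.7, 2.5, 23.3]
force: [0.2, -0.2, -1.1]
gripper_width: 17.6
```

```bash
python3 d.py "(532,-91,190)"
```

```text
-> [532. -91. 190.] cm [0.6  1.49 3.25]
t 31.7 [521.9 -79.3 222.8] [-179.75    2.48   23.34] F [ 0.2 -0.2 -1.1] w 17.6 level [-0.0044  0.0432 -0.0001]
```

Call:
move_arm:
  increments:
    - [[0.05, 0.3, 0.7, 0, -0.004, 0.04, 0.01], [0.05, 0.3, 0.7, 0.7, 0, 0, 0], [0.05, 0, 0, 1, 0, 0, 0], [0.05, 0, 0, 1, 0, 0, 0], [0.05, 0, 0, 0, 0, 0, 0], [0.05, 0, 0, 0, 0, 0, 0]]

```text
time_s: 32.45
ee_pos: [532.0, -86.8, 191.5]
ee_rot: [-179.8, 0.4, 23.0]
force: [0.9, -0.6, -0.8]
gripper_width: 17.0
```

```bash
python3 d.py "(532,-91,165)"; python3 chk.py 145 170 c6.png
```

```text
-> [532. -91. 165.] cm [-0.15  0.4   2.65]
t 32.45 [532.  -86.8 191.5] [-179.78    0.41   23.01] F [ 0.9 -0.6 -0.8] w 17.0 level [-0.0038  0.0071 -0.    ]
top 5 154.45976833105135 [152.19931458 156.29479462] ((511.1226806640625, -107.06148529052734), 11.4789457321167)
scene 138 153.4205798614418 [146.64912313 156.64277237] ((532.1448974609375, -92.89698791503906), 29.235088348388672)
```

View pics/c6.png

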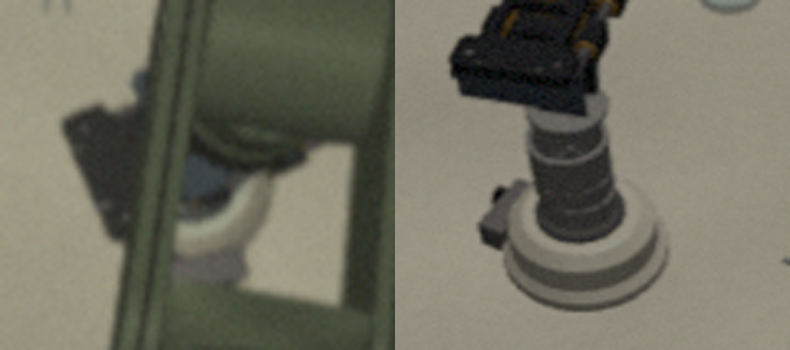

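The lid hangs level just above the column, its edge at about (568,110) in the scene crop, and the column is still straight. I'll align it and lower it.

Call:
move_arm:
  increments:
    - [[0.05, -0.15, 0.4, 0.3, -0.004, 0.007, 0], [0.05, 0, 0, 0.5, 0, 0, 0], [0.05, 0, 0, 0.4, 0, 0, 0], [0.05, 0, 0, 0, 0, 0, 0], [0.05, 0, 0, 0, 0, 0, 0]]

```text
time_s: 33.17
ee_pos: [532.3, -91.7, 179.4]
ee_rot: [179.9, -0.1, 23.0]
force: [0.5, 0.2, -1.6]
gripper_width: 17.0
```

```bash
python3 d.py "(532,-91,164.8)"
```

```text
-> [532.  -91.  164.8] cm [-0.01 -0.08  1.45]
t 33.175 [532.3 -91.7 179.4] [ 1.7993e+02 -9.0000e-02  2.2980e+01] F [ 0.5  0.2 -1.6] w 17.0 level [ 0.0013 -0.0015 -0.    ]
```

Call:
move_arm:
  increments:
    - [[0.05, 0, -0.06, 0.4, 0.001, -0.001, 0], [0.05, 0, 0, 0.5, 0, 0, 0], [0.05, 0, 0, 0.3, 0, 0, 0], [0.05, 0, 0, 0.1, 0, 0, 0], [0.05, 0, 0, 0, 0, 0, 0]]

```text
time_s: 33.8
ee_pos: [532.1, -91.0, 165.4]
ee_rot: [180.0, -0.0, 23.0]
force: [-0.2, -0.8, -1.3]
gripper_width: 17.5
```

```bash
python3 d.py "(532,-91,164.8)"
```

```text
-> [532.  -91.  164.8] cm [-0.01 -0.    0.06]
t 33.8 [532.1 -91.  165.4] [ 1.7999e+02 -2.0000e-02  2.2990e+01] F [-0.2 -0.8 -1.3] w 17.5 level [ 0.0001 -0.0003 -0.    ]
```

Call:
move_arm:
  increments:
    - [[0.05, 0, 0, 0.05, 0, 0, 0], [0.05, 0, 0, 0, 0, 0, 0], [0.5, 0, 0, 0, 0, 0, 0], [0.5, 0, 0, 0, 0, 0, 0], [0.5, 0, 0, 0, 0, 0, 0], [0.5, 0, 0, -1, 0, 0, 0], [0.5, 0, 0, -3, 0, 0, 0], [0.5, 0, 0, -4, 0, 0, 0], [0.5, 0, -4, 0, 0, 0, 0], [0.5, 0, -5, 0, 0, 0, 0], [0.5, 0, -5, 0, 0, 0, 0], [0.5, 0, -3, 0, 0, 0, 0]]

```text
time_s: 35.3
ee_pos: [467.1, 67.9, 253.0]
ee_rot: [179.8, -0.5, 22.7]
force: [0.1, -0.2, 0.5]
gripper_width: 45.5
```

```bash
python3 d.py; python3 chk.py 150 180 c7.png
python3 - <<'E'
from h import *
for n in('top','scene'):
    f=grab(n);W=world(f); q=W.reshape(-1,3)[(f['z_map']>0).ravel()]
    q=q[(np.hypot(q[:,0]-531,q[:,1]+90)<32)]
    a=q[(q[:,2]>156)&(q[:,2]<166)]; k=q[q[:,2]>180]
    print(n,'disc z',np.median(a[:,2]),'fit',np.linalg.lstsq(np.c_[a[:,:2]-[531,-90],np.ones(len(a))],a[:,2],rcond=None)[0],'knob',len(k),k.mean(0))
E
```

```text
t 35.3 [467.1  67.9 253. ] [179.79  -0.54  22.7 ] F [ 0.1 -0.2  0.5] w 45.5 level [ 0.0036 -0.0094 -0.    ]
top 306 160.41558460972897 [156.92185378 163.32323591] ((532.55078125, -91.62783813476562), 29.27614402770996)
scene 393 161.19683857940322 [155.74127711 164.51485244] ((530.9810791015625, -92.51547241210938), 29.584850311279297)
top disc z 160.2126458786526 fit [1.17189471e-02 9.05304453e-03 1.60278435e+02] knob 31 [532.62282097 -91.13949514 188.18421737]
scene disc z 161.30370603547777 fit [-1.16180995e-02  1.04444494e-02  1.61372944e+02] knob 56 [532.06058415 -92.84643516 186.88864973]
```

View pics/c7.png

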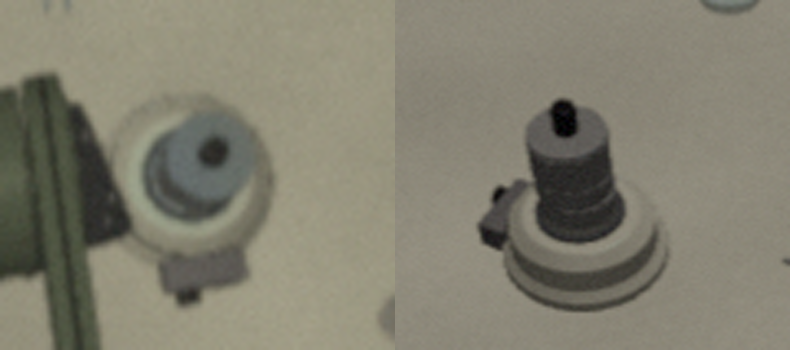

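The finished column stands straight in the picture, with the lid at about (568,125) and its disc at z≈160–161 (expected 160), level to about 0.015 rad. The arm is clear. A couple of idle rows will let it settle before I hand in.

Call:
move_arm:
  increments:
    - [[0.5, 0, 0, 0, 0, 0, 0], [0.5, 0, 0, 0, 0, 0, 0], [0.5, 0, 0, 0, 0, 0, 0]]

```text
time_s: 35.88
ee_pos: [469.4, 63.9, 252.8]
ee_rot: [179.7, -0.5, 22.5]
force: [-0.4, 0.7, 0.1]
gripper_width: 45.5
```

```bash
python3 -c "
from h import *
print(job.job_done())"
```

```text
the job is handed in; nothing more can be done
None
```

I built the column on the shaker in order (pan, fine sieve, coarse sieve, lid) and handed the job in at about 36 s. No verdict came back.

- **Heights:** After each placing, the top surface was close to its seated height:

| Part | Measured (mm) | Expected (mm) |
|---|---|---|
| Pan rim | 93.5–94 | 94 |
| Fine sieve rim | 116–117 | 116 |
| Coarse sieve rim | 153.6 | 154 |
| Lid face | 160–161 | 160 |

- **Centre and tilt:** The final check put the lid about 1–3 mm from the measured seat centre. The two cameras differed by up to about 2 mm in that centre. The lid tilt read about 0.015 rad in each view. The tilts had opposite signs along x, so they are probably depth noise.
- **Camera disagreement:** After the coarse sieve was placed, the two views differed by about 4 mm in its x centre. The column looked straight in both pictures, so I carried on.
- **Bystanders:** The gripper was clear of everything at hand-in. I never reached for the dish, jar, cup, stopper, tweezers or the look-alikes, but I did not measure their positions again at the end.

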